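# Start the instrument bath and vent it by lifting the outer lid alone

### The arm

A 6-joint arm with a two-finger parallel gripper is mounted at the origin on the work surface. World frame = base frame: x ahead of the robot, y to its left, z up, the work surface at z = 0. Lengths are in m, angles in degrees, forces in N, time in s.
With the tool pointing down it reaches from about 0.35 to 0.85 m from the base axis. Payload 8.1 kg.
Tool frame: the origin (TCP) lies midway between the tips of the shut fingers; the grasp point (between the pads) lies grasp_offset behind it (grasp_offset is the distance from the TCP to the grasp point, in m); z points along the fingers, y is the line along which they close (so a half turn about z gives the same grasp; the last joint's range is limited). The gripper opens to 93 mm and grips with 3 to 60 N. Pads are 15 mm wide; open, the fingers measure 128 mm over their backs; the gripper's body (75 mm by 188 mm) begins 65 mm behind the grasp point.
Start: joints at [58.705, 7.471, 85.268, -0, 87.261, -4.893], TCP at [0.267, 0.537, 0.219] pointing down, gripper open.
Joint ranges: [-169.43, 169.43], [-51.17, 129.36], [1.28, 143.12], [-76.62, 256.62], [0, 156.53], [-152.29, 152.29]. Speed limits (degrees/s): [136.94, 136.94, 159.86, 180, 180, 180].

### API

Orientations are given as a 3x3 rotation matrix whose columns are the frame's x, y, z axes.
In Python, from bench import get_state, capture, camera_model, close_job, grasp_offset gives the robot as it stands. The module is installed in compiled form; this text tells all that it offers.
- The arm moves only by the tool drive_tool, never from a script. Its argument "rows" is a list of rows, each a list of 7 numbers: the gripper's target within -1 to 1 (fully open at 1, half-way at 0, shut at -1), then the shift along the tool's x, y, z in cm, then the turn, a rotation vector about the tool's x, y, z in rad. In form: [[jaw, x, y, z, ax, ay, az], ...]. A call has 1 to 10 rows; each row shifts and turns the commanded pose from where the row before left it, along the tool's axes as they then stand; what a row does not reach is not made up. A row lasts 1/8 s, in which the tool goes at most 62.5 mm and 10.7 degrees, less where a joint would pass 70% of its speed; a pose out of reach is approached as far as the arm can. A call with a gripper value outside its range is refused whole. The fingers move at their own pace and stop on an object; "force" is the grip in N (left out, the last holds). Time passes only in rows, so rows that do not move let the fingers close. It gives the time, the measured TCP pose, the force, the opening and the grip force at its end, in the units of the state.
- get_state(): the state, without advancing time (a new reading comes with each control period).
- capture(name): name is "scene" or "top"; returns the picture (400x640x3 uint8, red, green, blue); there is no depth.
- camera_model(name): a dict with "fx", "fy", "cx", "cy" (pixels), "R" (3x3) and "t" (3): a world point X has camera coordinates R X + t. Camera axes: x right, y down, z forward; pixel columns grow to the right and rows downward; lengths in m; the calibration is good to about 2 mm. A picture is of the moment at which its call begins. camera_model takes no time and is no camera call.
- close_job(): hands the job in; it is judged then, once.
The state is a dict: "t": time; "joint_pos": joint angles; "qvel": joint speeds; "joint_efforts": joint torques, N m; "ee_pos": TCP position; "eef_rot": TCP orientation; "force": force on the tool from outside, world axes, zero at the start; "wrist_torque": the same for the moment, N m; "gripper_width": finger opening in m; "grip_force": force on a finger pad.
Only numpy, scipy, OpenCV 4.12 (cv2) and the standard library are available. Lean on these libraries where they do the work, as an engineer would, in place of code of your own. Each camera call takes 0.05 s, during which the arm holds its last target. There are 200 camera calls.

### The job

Get the instrument bath ready: press the three spring keys on the panel right down one at a time, first the round one, then the bar, then the square, letting each come up again. Then carry both nested lids together by the inner lid's thin stem, lower them gently until the inner lid is seated in the bath's mouth, and let go. Last, take the outer lid by its wide collar and lift it alone, level, until it is clear above the stem while the inner lid stays seated undisturbed, and finish while still holding the outer lid up there; leave the jar, dish and tape where they are.

Things in the scene. Friction and masses are not known exactly. Their poses are not given: they have to be found in the camera images.
- top_round (a point): Centre of the upper face of the white round key (round, 24 mm across), 44 mm above the work surface when up. z up, y along the row of keys, x across it. Three keys 44 mm apart in a row on the key panel, a flat grey box 75 x 136 x 26 mm that may be turned a little; which key is at which place varies.
- key_round (a joint): How far the round key is pressed down, in m: 0 up, 0.006 fully down. A spring key: about 1.5 N starts it, 5 N holds it fully down, and it springs back when released. A press counts from 0.0042.
- top_bar (a point): Centre of the upper face of the white bar key (a narrow bar, 34 x 12 mm, its length across the row), 44 mm above the work surface when up. z up, y along the row of keys, x across it. Three keys 44 mm apart in a row on the key panel, a flat grey box 75 x 136 x 26 mm that may be turned a little; which key is at which place varies.
- key_bar (a joint): How far the bar key is pressed down, in m: 0 up, 0.006 fully down. A spring key: about 1.5 N starts it, 5 N holds it fully down, and it springs back when released. A press counts from 0.0042.
- top_square (a point): Centre of the upper face of the white square key (square, 23 mm), 44 mm above the work surface when up. z up, y along the row of keys, x across it. Three keys 44 mm apart in a row on the key panel, a flat grey box 75 x 136 x 26 mm that may be turned a little; which key is at which place varies.
- key_square (a joint): How far the square key is pressed down, in m: 0 up, 0.006 fully down. A spring key: about 1.5 N starts it, 5 N holds it fully down, and it springs back when released. A press counts from 0.0042.
- bath_mouth (a point): Centre of the mouth of the instrument bath, level with its flat top, 100 mm above the work surface; z up. The bath is a fixed white unit 160 x 160 mm with a steel top, and the mouth is a round hole of 92 mm diameter, 40 mm deep. It may stand left or right of the robot, the lid rest on the other side.
- rest_top (a point): Centre of the upper rim of the fixed lid rest, a grey ring of 112 mm outer and 96 mm inner diameter on a 130 mm square foot, rim 50 mm above the work surface. The nested lids start on it.
- stem (a point): On the axis of the inner lid's stem, half-way up its bare part, which stands 30 mm out of the outer lid's collar; z up the stem, a plain steel rod of 18 mm diameter. When the inner lid is seated this point is 58 mm above the bath's mouth. Lifting the stem carries the outer lid too, which only rests on the inner lid.
- collar (a point): Centre of the outer lid's collar, on its axis, half-way up; z up. A black tube, 44 mm outside, 30 mm tall, 26 mm bore: the stem passes with 4 mm to spare all round. It stands on the outer lid's disc, whose upper face is 15 mm below this point. Nested, this point is 30 mm below point stem; the lid is clear of the stem once it is 35 mm above point stem.
- inner_lid: The inner lid, 0.4 kg, hidden but for its stem: steel disc of 108 mm diameter, 8 mm thick, with a bevelled plug of 84 mm diameter, 14 mm deep, underneath. Origin at the centre of the plug's foot, 72 mm below point stem; z up. The disc's underside, which sits on the rest's rim or the bath's top, is 58 mm below point stem.
- outer_lid: The outer lid, 0.3 kg: aluminium disc of 128 mm diameter, 5 mm thick, that lies on the inner lid's disc, with a skirt 5 mm lower round its edge. Origin on its axis at the skirt's lower edge, 25 mm below point collar; z up.
- jar: Bystander: amber jar, 56 mm diameter, 80 mm tall; origin at the centre of its underside.
- dish: Bystander: steel bowl, 110 mm diameter, 40 mm tall; origin at the centre of its underside.
- tape: Bystander: roll of tape, 80 mm diameter, 24 mm tall; origin at the centre of its underside.

How it is judged (in metres and radians):
On the way, in this order (a step that is already met when the one before it is completed fails the run):
1. the round key is pressed, the other two up (value of joint key_round above 0.0042 m and value of joint each of key_bar, key_square below 0.0015 m), for 0.02 s.
2. the bar key is pressed, the other two up (value of joint key_bar above 0.0042 m and value of joint each of key_round, key_square below 0.0015 m), for 0.02 s.
3. the square key is pressed, the other two up (value of joint key_square above 0.0042 m and value of joint each of key_round, key_bar below 0.0015 m), for 0.02 s.
4. all keys are up and both lids, still nested, are lifted off the rest by the stem (value of joint each of key_round, key_bar, key_square below 0.0015 m and z of stem in the frame of rest_top above 0.08 m and z of collar in the frame of stem between -0.034 and -0.026 m and contact force between the fingers and inner_lid above 0.5 N), for 0.1 s.
5. both lids, still nested, sit in the bath's mouth and have been let go (z of stem in the frame of bath_mouth between 0.055 and 0.0605 m and horizontal distance between stem and bath_mouth below 0.008 m and angle between stem's own z axis and vertical below 0.05 rad and z of collar in the frame of stem between -0.034 and -0.026 m and contact force between the fingers and inner_lid below 0.1 N and contact force between the fingers and outer_lid below 0.1 N and linear speed of inner_lid below 0.02 m/s), for 0.2 s.
At the end, for the whole second after the job is handed in: Outer lid held still in the fingers, within 0.2 rad of level, site collar over 35 mm above site stem, not touching the inner lid. Inner lid untouched, seated: site stem 58 mm (+-3) above the mouth, within 8 mm of its centre, tilt under 0.05 rad. Keys up; bystanders within 30 mm of their start (z of stem in the frame of bath_mouth between 0.055 and 0.0605 m and horizontal distance between stem and bath_mouth below 0.008 m and angle between stem's own z axis and vertical below 0.05 rad and z of collar in the frame of stem above 0.035 m and angle between collar's own z axis and vertical below 0.2 rad and contact force between the fingers and outer_lid above 1 N and contact force between each of outer_lid, the fingers and inner_lid below 0.1 N and linear speed of outer_lid below 0.03 m/s and linear speed of inner_lid below 0.02 m/s and value of joint each of key_round, key_bar, key_square below 0.0015 m and distance of each of jar, dish, tape from where it was at the start of the episode below 0.03 m); the arm keeps its last pose, push and grip.
It fails at once if two keys are pressed at once (value of joint each of key_round, key_bar above 0.003 m or value of joint each of key_bar, key_square above 0.003 m or value of joint each of key_round, key_square above 0.003 m).
It fails at once if the outer lid is off the inner lid while the inner lid is not seated in the bath (lifted more than 4 mm, shifted 10 mm or tipped 0.08 rad) (z of collar in the frame of stem above -0.018 m and (z of stem in the frame of bath_mouth above 0.062 m or horizontal distance between stem and bath_mouth above 0.01 m or angle between stem's own z axis and vertical above 0.08 rad)).
It fails at once if the lids are dropped: let go more than 8 mm above their seat in the bath (horizontal distance between stem and bath_mouth below 0.06 m and z of stem in the frame of bath_mouth above 0.066 m and contact force between the fingers and inner_lid below 0.1 N).
It fails at once if the lids are set down hard (more than 0.25 m/s over the last 20 mm) (horizontal distance between stem and bath_mouth below 0.03 m and z of stem in the frame of bath_mouth below 0.078 m and linear speed of inner_lid above 0.25 m/s).
It fails at once if a bystander is shifted more than 30 mm or tipped over (distance of any of jar, dish, tape from where it was at the start of the episode above 0.03 m or angle between any of jar, dish, tape's own z axis and vertical above 0.4 rad).
It also fails if it takes over 72 s, if anything falls off the work surface, if the arm or the gripper's body presses on something with over 40 N, if the wrist force passes 120 N, or if a joint passes its speed limit or range.

## Working session

There is one attempt and no reset: what is moved stays moved. The work goes in short steps, Python scripts to look and compute and a tool call to move; the robot and the scene stay as the last step left them, time stands still between calls to the robot, and variables do not carry over. Pictures are saved under pics/ and viewed, at most 10 in all, crops included, and the job is handed in when it is done.

Besides the shell and the picture viewer there is one more tool, called as name(argument=value, ...), one argument or row to a line, values as JSON. drive_tool: Moves the arm, as the interface text tells. Its arguments: {"type":"object","properties":{"rows":{"type":"array","items":{"type":"array","items":{"type":"number"}}},"force":{"type":"number"}},"required":["rows"]}

```bash
mkdir -p pics
python3 - <<'E'
from bench import *
import cv2,numpy as np
for n in("scene","top"):
    cv2.imwrite(f"pics/{n}0.png",capture(n)[:,:,::-1]); m=camera_model(n); print(n,{k:np.round(v,4).tolist() for k,v in m.items()})
s=get_state();print(s, grasp_offset if not callable(grasp_offset) else grasp_offset())
E
```

```text
scene {'fx': 367.3713, 'fy': 367.3713, 'cx': 315.1416, 'cy': 200.438, 'R': [[-0.7318, 0.6815, -0.0019], [0.486, 0.52, -0.7024], [-0.4777, -0.515, -0.7117]], 't': [0.4011, -0.22, 1.0164]}
top {'fx': 489.7668, 'fy': 489.7668, 'cx': 319.8985, 'cy': 203.262, 'R': [[-0.0021, -0.9999, 0.0124], [-0.9944, 0.0008, -0.106], [0.1059, -0.0126, -0.9943]], 't': [0.0073, 0.5383, 1.0647]}
{'t': 0.1, 'joint_pos': array([ 5.87047556e+01,  7.51118068e+00,  8.53231888e+01, -3.42144709e-04,
        8.72607494e+01, -4.89271567e+00]), 'qvel': array([-0.00442765, -0.05575573, -0.22399425,  0.10876523, -0.0713373 ,
       -0.00830927]), 'joint_efforts': array([ 1.54389977e-04, -5.61341214e+01, -4.93096197e+01,  7.68902223e-02,
        2.91452726e-02,  6.37003154e-06]), 'ee_pos': array([0.26651728, 0.53698769, 0.21768674]), 'eef_rot': array([[-8.95692206e-01,  4.44673742e-01, -8.57257691e-04],
       [ 4.44674547e-01,  8.95691088e-01, -1.42168769e-03],
       [ 1.35650891e-04, -1.65459526e-03, -9.99998622e-01]]), 'force': array([-0.13483968,  0.6318262 , -0.1929764 ]), 'wrist_torque': array([ 0.03027263,  0.01007203, -0.00580651]), 'grip_force': 0.0, 'gripper_width': 0.09276998228312182} 0.0188
```

View pics/scene0.png

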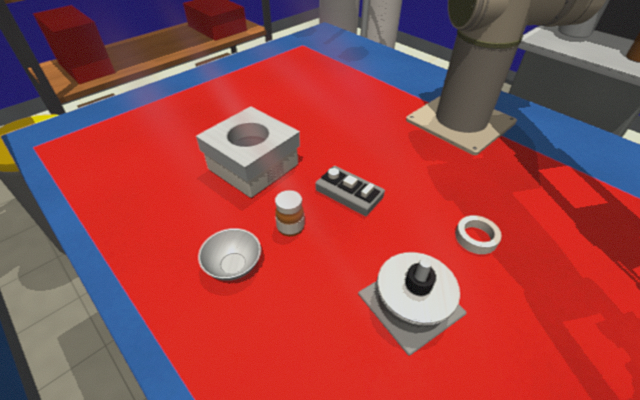

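View pics/top0.png

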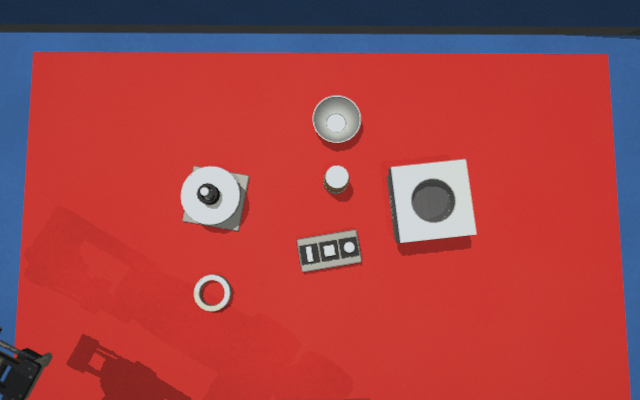

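The top view shows, approximately: the lids on their rest at (210,195), the bath mouth at (433,201), and the keys from left to right as bar (309,254), square (329,251) and round (349,247). The jar is at (336,180), the dish at (336,120) and the tape at (212,293). Next I'll enlarge these areas.

Run:
```python
import cv2,numpy as np
a=cv2.imread("pics/top0.png");b=cv2.imread("pics/scene0.png")
def c(i,u,v,w,h,k):return cv2.resize(i[v:v+h,u:u+w],None,fx=k,fy=k,interpolation=cv2.INTER_CUBIC)
# lids 175..245x160..230 ; bath 385..480 ; keys 290..370
o=np.zeros((600,800,3),np.uint8)
o[:300,:400]=c(a,175,160,80,60,5)
o[:300,400:]=c(a,390,165,80,60,5)
o[300:,:400]=c(a,290,220,80,60,5)
o[300:,400:]=c(b,380,245,80,60,5)
cv2.imwrite("pics/m1.png",o)
```

```text
(no output)
```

View pics/m1.png

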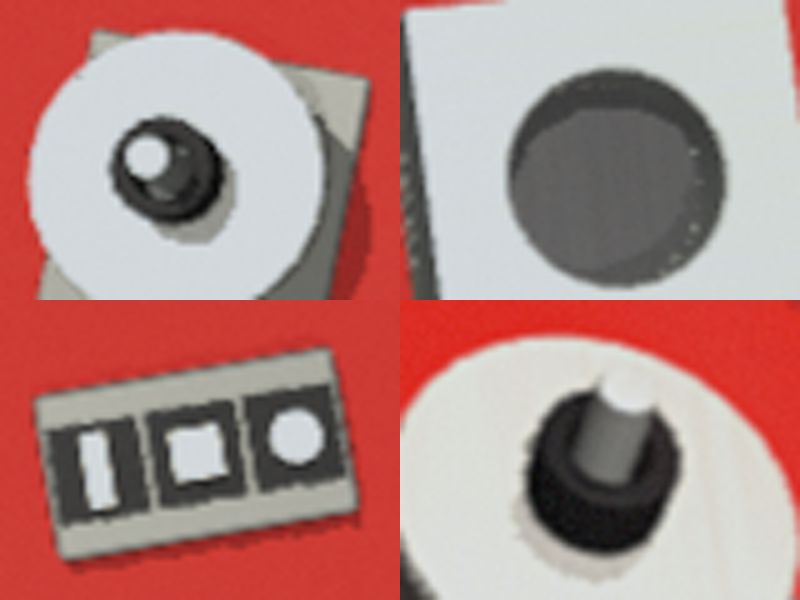

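```bash
cat > h.py <<'E'
import numpy as np
from bench import *
def ray(n,u,v,z):
    m=camera_model(n);R=np.array(m["R"]);t=np.array(m["t"]);c=-R.T@t
    d=R.T@[(u-m["cx"])/m["fx"],(v-m["cy"])/m["fy"],1];return c+d*(z-c[2])/d[2]
def proj(n,X):
    m=camera_model(n);p=np.array(m["R"])@X+m["t"];return p[0]/p[2]*m["fx"]+m["cx"],p[1]/p[2]*m["fy"]+m["cy"]
E
python3 - <<'E'
from h import *
for k,u,v,z in[("stemtop",204,191.4,.123),("disc",209.8,195,.063),("mouth",432.9,200.1,.1),("bar",309.4,253.6,.044),("sq",329.2,250,.044),("round",349,247,.044),("jar",336.5,178,.08),("jar0",338,190,0.01),("dish",336.5,119,.04),("tape",212.5,293,.024)]:
    p=ray("top",u,v,z);print(k,p.round(4),np.round(proj("scene",p),1), np.hypot(*p[:2]).round(3))
print(ray("scene",425,263,.123))
E
```

```text
stemtop [0.5528 0.2438 0.123 ] [425.8 261.1] 0.604
disc [0.5528 0.2447 0.063 ] [418.2 283.6] 0.605
mouth [ 0.5372 -0.2291  0.1   ] [247.6 132.9] 0.584
bar [0.4265 0.0298 0.044 ] [367.5 186.9] 0.428
sq [ 0.4343 -0.0133  0.044 ] [349.8 178.5] 0.434
round [ 0.4407 -0.0566  0.044 ] [333.4 170.2] 0.444
jar [ 0.5872 -0.0285  0.08  ] [289.6 197.4] 0.588
jar0 [ 0.5707 -0.035   0.01  ] [295.5 216. ] 0.572
dish [ 0.7278 -0.0311  0.04  ] [229.6 250.5] 0.728
tape [0.3411 0.2424 0.024 ] [478.6 228.8] 0.418
[0.55649168 0.24502662 0.123     ]
```

drive_tool(
  rows=[
    [-1, 0, 0, 0, 0, 0, 0.158],
    [-1, 0, 0, 0, 0, 0, 0.158],
    [-1, 0, 0, 0, 0, 0, 0.158],
    [-1, 0, 0, 0, 0, 0, 0.158],
    [-1, 0, 0, 0, 0, 0, 0.158],
    [-1, 0, 0, 0, 0, 0, 0.158],
    [-1, -5, 0.6, 0, 0, 0, 0],
    [-1, -5, 0.6, 0, 0, 0, 0],
    [-1, -5, 0.6, 0, 0, 0, 0],
    [-1, -5, 0.6, 0, 0, 0, 0],
  ],
)

```text
t: 1.35
ee_pos: [0.3227, 0.3423, 0.2182]
eef_rot: [[-0.162, 0.987, -0.0], [0.987, 0.162, -0.001], [-0.0, -0.0, -1.0]]
force: [0.1, 0.6, -0.1]
gripper_width: 0.001
grip_force: 0.0
```

drive_tool(
  rows=[
    [-1, -5, 0.6, 0, 0, 0, 0],
    [-1, -5, 0.6, 0, 0, 0, 0],
    [-1, -5, 0.6, 0, 0, 0, 0],
    [-1, -5, 0.6, 0, 0, 0, 0],
    [-1, -5, 0.6, 0, 0, 0, 0],
    [-1, -5, 0.6, 0, 0, 0, 0],
    [-1, -5, 0.6, 0, 0, 0, 0],
    [-1, -5, 0.6, 0, 0, 0, 0],
    [-1, 0, 0, 4, 0, 0, 0],
    [-1, 0, 0, 4, 0, 0, 0],
  ],
)

```text
t: 2.6
ee_pos: [0.4348, -0.044, 0.1377]
eef_rot: [[-0.159, 0.987, 0.001], [0.987, 0.159, -0.0], [-0.0, 0.001, -1.0]]
force: [0.1, -0.1, -0.4]
gripper_width: 0.0004
grip_force: 0.0
```

```bash
cat >> h.py <<'E'
def go(X,yaw=None):
    s=get_state();R=s["eef_rot"];print("t",round(s["t"],2),"pos",s["ee_pos"].round(4),"yaw_y",round(float(np.degrees(np.arctan2(R[1,1],R[0,1]))),2),"tilt",R[:,2].round(4),"F",s["force"].round(1),"w",round(s["gripper_width"],4))
    print("tool cm",((R.T@(np.array(X)-s["ee_pos"]))*100).round(2))
E
python3 -c "
from h import *
go([.4407,-.0566,.060])"
```

```text
t 2.6 pos [ 0.4348 -0.044   0.1377] yaw_y 9.16 tilt [ 7.e-04 -1.e-04 -1.e+00] F [ 0.1 -0.1 -0.4] w 0.0004
tool cm [-1.33  0.38  7.77]
```

drive_tool(
  rows=[
    [-1, -1.33, 0.38, 4, 0, 0, 0],
    [-1, 0, 0, 4, 0, 0, 0],
    [-1, 0, 0, 0.5, 0, 0, 0],
    [-1, 0, 0, 0, 0, 0, 0],
    [-1, 0, 0, 0, 0, 0, 0],
  ],
)

```text
t: 3.22
ee_pos: [0.442, -0.0558, 0.0556]
eef_rot: [[-0.162, 0.987, 0.003], [0.987, 0.162, -0.001], [-0.001, 0.003, -1.0]]
force: [0.3, -0.1, 0.3]
gripper_width: 0.0004
grip_force: 0.0
```

Run:
```python
from h import *
import cv2
go([.4407,-.0566,.0386])
a=capture("top");b=capture("scene")
o=np.hstack([cv2.resize(a[210:285,280:380],None,fx=4,fy=4,interpolation=2),cv2.resize(b[140:215,290:390],None,fx=4,fy=4,interpolation=2)])
cv2.imwrite("pics/k1.png",o[:,:,::-1])
```

```text
t 3.23 pos [ 0.442  -0.0558  0.0556] yaw_y 9.3 tilt [ 3.e-03 -7.e-04 -1.e+00] F [ 0.3 -0.1  0.3] w 0.0004
tool cm [-0.05 -0.15  1.7 ]
```

View pics/k1.png

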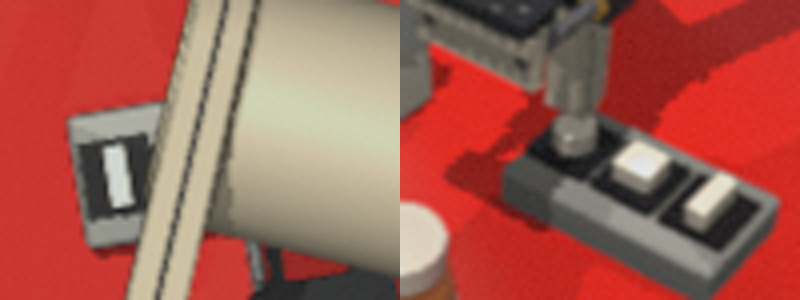

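The scene crop (right half) shows the shut fingers directly above the round key, at about (575,130). The square and bar keys are clear, so I'll press now.

drive_tool(
  rows=[
    [-1, 0, -0.1, 1.0, 0, 0, 0],
    [-1, 0, 0, 0.35, 0, 0, 0],
    [-1, 0, 0, 0.35, 0, 0, 0],
    [-1, 0, 0, 0, 0, 0, 0],
    [-1, 0, 0, 0, 0, 0, 0],
  ],
)

```text
t: 3.95
ee_pos: [0.4399, -0.0559, 0.038]
eef_rot: [[-0.161, 0.987, 0.0], [0.987, 0.161, -0.0], [-0.0, 0.0, -1.0]]
force: [-7.5, 0.9, 19.1]
gripper_width: 0.0004
grip_force: 9.2
```

drive_tool(
  rows=[
    [-1, 0, 0, -1, 0, 0, 0],
    [-1, 0, 0, -1.2, 0, 0, 0],
    [-1, 2.9, 0, 0, 0, 0, 0],
    [-1, 2.9, 0, 0, 0, 0, 0],
    [-1, 2.9, 0, 0, 0, 0, 0],
    [-1, 0, 0, 0, 0, 0, 0],
    [-1, 0, 0, 0, 0, 0, 0],
  ],
)

```text
t: 4.82
ee_pos: [0.4255, 0.0297, 0.0587]
eef_rot: [[-0.162, 0.987, -0.0], [0.987, 0.162, -0.0], [-0.0, -0.0, -1.0]]
force: [0.6, 0.4, 0.5]
gripper_width: 0.0006
grip_force: 0.0
```

```bash
python3 -c "
from h import *
go([.4265,.0298,.038])"
```

```text
t 4.83 pos [0.4255 0.0297 0.0587] yaw_y 9.32 tilt [-0.e+00 -4.e-04 -1.e+00] F [0.6 0.4 0.5] w 0.0006
tool cm [-0.01  0.1   2.07]
```

Press the bar, then go to the square.

drive_tool(
  rows=[
    [-1, 0, 0.1, 1.35, 0, 0, 0],
    [-1, 0, 0, 0.35, 0, 0, 0],
    [-1, 0, 0, 0.35, 0, 0, 0],
    [-1, 0, 0, 0, 0, 0, 0],
    [-1, 0, 0, 0, 0, 0, 0],
  ],
)

```text
t: 5.45
ee_pos: [0.4263, 0.0296, 0.0382]
eef_rot: [[-0.161, 0.987, -0.001], [0.987, 0.161, -0.001], [-0.001, -0.001, -1.0]]
force: [-2.1, -3.2, 6.0]
gripper_width: 0.0006
grip_force: 2.8
```

drive_tool(
  rows=[
    [-1, 0, 0, -1, 0, 0, 0],
    [-1, 0, 0, -1.2, 0, 0, 0],
    [-1, -2.2, 0, 0, 0, 0, 0],
    [-1, -2.2, 0, 0, 0, 0, 0],
    [-1, 0, 0, 0, 0, 0, 0],
    [-1, 0, 0, 0, 0, 0, 0],
  ],
)

```text
t: 6.2
ee_pos: [0.4335, -0.0128, 0.0604]
eef_rot: [[-0.161, 0.987, 0.0], [0.987, 0.161, 0.0], [0.0, 0.0, -1.0]]
force: [-0.2, -0.1, -0.1]
gripper_width: 0.0005
grip_force: 0.0
```

```bash
python3 -c "
from h import *
go([.4343,-.0133,.038])"
```

```text
t 6.2 pos [ 0.4335 -0.0128  0.0604] yaw_y 9.26 tilt [ 0.e+00  4.e-04 -1.e+00] F [-0.2 -0.1 -0.1] w 0.0005
tool cm [-0.07  0.07  2.24]
```

drive_tool(
  rows=[
    [-1, 0, 0.07, 1.5, 0, 0, 0],
    [-1, 0, 0, 0.4, 0, 0, 0],
    [-1, 0, 0, 0.35, 0, 0, 0],
    [-1, 0, 0, 0, 0, 0, 0],
    [-1, 0, 0, 0, 0, 0, 0],
  ],
)

```text
t: 6.82
ee_pos: [0.4338, -0.0125, 0.0381]
eef_rot: [[-0.162, 0.987, -0.001], [0.987, 0.162, 0.001], [0.001, -0.001, -1.0]]
force: [-6.6, 1.7, 12.4]
gripper_width: 0.0002
grip_force: 6.4
```

drive_tool(
  rows=[
    [-1, 0, 0, -3, 0, 0, 0],
    [-1, 0, 0, -5, 0, 0, 0],
    [-1, 0, 0, -5, 0, 0, 0],
    [1, 0, 0, -4, 0, 0, 0],
    [1, 3.5, 2.5, 0, 0, 0, 0],
    [1, 4, 2.5, 0, 0, 0, 0],
    [1, 4, 2.7, 0, 0, 0, 0],
    [1, 4, 2.7, 0, 0, 0, 0],
    [1, 4, 2.7, 0, 0, 0, 0],
    [1, 4, 2.7, 0, 0, 0, 0],
  ],
)

```text
t: 8.07
ee_pos: [0.5524, 0.246, 0.2068]
eef_rot: [[-0.162, 0.987, -0.001], [0.987, 0.162, -0.001], [-0.0, -0.001, -1.0]]
force: [0.2, 0.6, 0.5]
gripper_width: 0.0656
grip_force: 0.0
```

```bash
python3 -c "
from h import *
go([.5535,.2443,.15])"
```

```text
t 8.07 pos [0.5524 0.246  0.2068] yaw_y 9.3 tilt [-1.e-03 -5.e-04 -1.e+00] F [0.2 0.6 0.5] w 0.0656
tool cm [-0.18  0.09  5.68]
```

drive_tool(
  rows=[
    [1, 0, 0, 0, 0, 0, 0],
    [1, -0.18, 0.09, 3, 0, 0, 0],
    [1, 0, 0, 3, 0, 0, 0],
    [1, 0, 0, 2.5, 0, 0, 0],
    [1, 0, 0, 1.2, 0, 0, 0],
    [1, 0, 0, 0.9, 0, 0, 0],
    [1, 0, 0, 0, 0, 0, 0],
    [1, 0, 0, 0, 0, 0, 0],
  ],
)

```text
t: 9.07
ee_pos: [0.5541, 0.2429, 0.1027]
eef_rot: [[-0.161, 0.987, 0.001], [0.987, 0.161, 0.001], [0.0, 0.002, -1.0]]
force: [0.3, 0.4, 0.4]
gripper_width: 0.0927
grip_force: 0.0
```

Run:
```python
from h import *
import cv2
go([.5535,.2443,.097])
b=capture("scene")
cv2.imwrite("pics/s1.png",cv2.resize(b[200:320,350:510],None,fx=5,fy=5,interpolation=2)[:,:,::-1])
```

```text
t 9.07 pos [0.5541 0.2429 0.1027] yaw_y 9.28 tilt [ 1.5e-03  5.0e-04 -1.0e+00] F [0.3 0.4 0.4] w 0.0927
tool cm [ 0.15 -0.04  0.57]
```

View pics/s1.png

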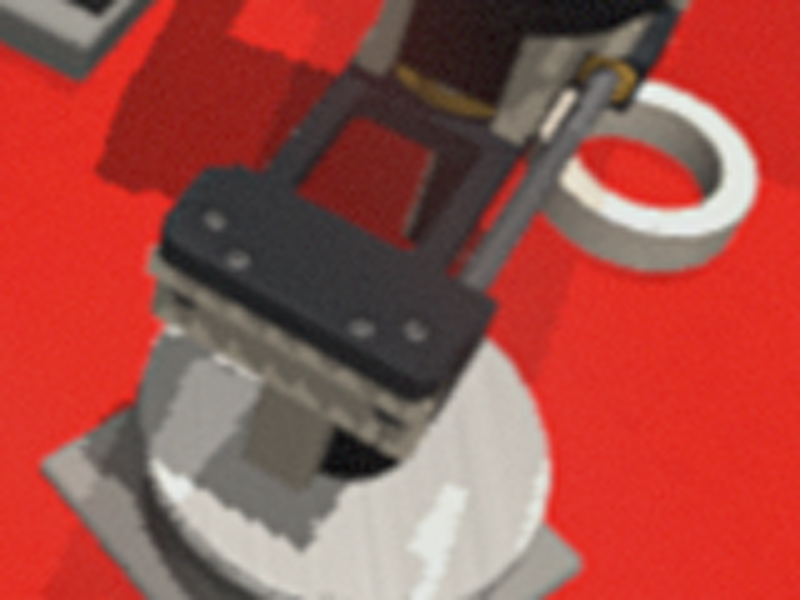

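The near finger stands clear in front of the collar at about (290,440) and nothing else is touched. Next I'll lower slightly and close.

drive_tool(
  rows=[
    [1, 0.15, 0, 0.65, 0, 0, 0],
    [1, 0, 0, 0, 0, 0, 0],
    [-1, 0, 0, 0, 0, 0, 0],
    [-1, 0, 0, 0, 0, 0, 0],
    [-1, 0, 0, 0, 0, 0, 0],
    [-1, 0, 0, 0, 0, 0, 0],
    [-1, 0, 0, 0, 0, 0, 0],
    [-1, 0, 0, 0, 0, 0, 0],
  ],
  force=45,
)

```text
t: 10.12
ee_pos: [0.5532, 0.2442, 0.0952]
eef_rot: [[-0.161, 0.987, 0.0], [0.987, 0.161, -0.0], [-0.0, 0.0, -1.0]]
force: [-0.5, -0.1, -0.7]
gripper_width: 0.0378
grip_force: 0.0
```

drive_tool(
  rows=[
    [-1, 0, 0, 0, 0, 0, 0],
    [-1, 0, 0, 0, 0, 0, 0],
    [-1, 0, 0, 0, 0, 0, 0],
    [-1, 0, 0, 0, 0, 0, 0],
  ],
)

```text
t: 10.62
ee_pos: [0.5534, 0.2442, 0.0952]
eef_rot: [[-0.161, 0.987, 0.0], [0.987, 0.161, 0.0], [0.0, 0.0, -1.0]]
force: [1.1, -1.0, 0.0]
gripper_width: 0.017
grip_force: 45.0
```

drive_tool(
  rows=[
    [-1, 0, 0, -0.5, 0, 0, 0],
    [-1, 0, 0, -1, 0, 0, 0],
    [-1, 0, 0, -2, 0, 0, 0],
    [-1, 0, 0, -2.5, 0, 0, 0],
    [-1, 0, 0, -2.5, 0, 0, 0],
    [-1, 0, 0, -2, 0, 0, 0],
    [-1, 0, 0, -1, 0, 0, 0],
    [-1, 0, 0, -0.5, 0, 0, 0],
    [-1, 0, 0, 0, 0, 0, 0],
    [-1, 0, 0, 0, 0, 0, 0],
  ],
)

```text
t: 11.88
ee_pos: [0.5527, 0.244, 0.2139]
eef_rot: [[-0.161, 0.987, -0.002], [0.987, 0.161, -0.001], [-0.0, -0.002, -1.0]]
force: [0.4, -0.3, -5.6]
gripper_width: 0.0174
grip_force: 45.0
```

Run:
```python
from h import *
import cv2
s=.5532-.5532
go([.5372,-.2291,.21])
b=capture("scene");a=capture("top")
o=np.hstack([cv2.resize(b[170:320,330:480],None,fx=2.6,fy=2.6,interpolation=2),cv2.resize(a[120:270,140:290],None,fx=2.6,fy=2.6,interpolation=2)])
cv2.imwrite("pics/l1.png",o[:,:,::-1])
```

```text
t 11.88 pos [0.5527 0.244  0.2139] yaw_y 9.28 tilt [-1.8e-03 -6.0e-04 -1.0e+00] F [ 0.4 -0.3 -5.6] w 0.0174
tool cm [-46.44  -9.16   0.42]
```

View pics/l1.png

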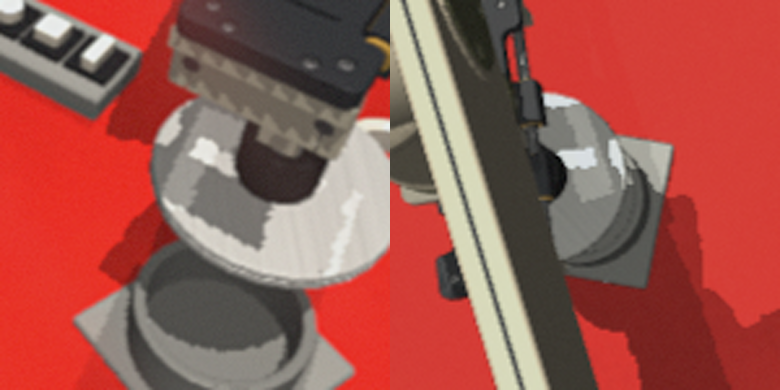

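Both lids are off the rest, nested and level; the lid disc is around (270,190) in the left half and the empty rest is below it. Next I'll carry them across.

drive_tool(
  rows=[
    [-1, -1, -0.2, 0, 0, 0, 0],
    [-1, -2, -0.4, 0, 0, 0, 0],
    [-1, -3, -0.6, 0, 0, 0, 0],
    [-1, -3, -0.6, 0, 0, 0, 0],
    [-1, -3, -0.6, 0, 0, 0, 0],
    [-1, -3, -0.6, 0, 0, 0, 0],
    [-1, -3, -0.6, 0, 0, 0, 0],
    [-1, -3, -0.6, 0, 0, 0, 0],
    [-1, -3, -0.6, 0, 0, 0, 0],
    [-1, -3, -0.6, 0, 0, 0, 0],
  ],
)

```text
t: 13.22
ee_pos: [0.5428, -0.0334, 0.2153]
eef_rot: [[-0.16, 0.987, 0.0], [0.987, 0.16, -0.0], [-0.001, 0.0, -1.0]]
force: [0.7, 1.2, -5.6]
gripper_width: 0.0173
grip_force: 45.0
```

drive_tool(
  rows=[
    [-1, -3, -0.6, 0, 0, 0, 0],
    [-1, -3, -0.6, 0, 0, 0, 0],
    [-1, -3, -0.6, 0, 0, 0, 0],
    [-1, -3, -0.6, 0, 0, 0, 0],
    [-1, -3, -0.6, 0, 0, 0, 0],
    [-1, -2.5, -0.5, 0, 0, 0, 0],
    [-1, -1.5, -0.2, 0, 0, 0, 0],
    [-1, -0.4, 0, 0, 0, 0, 0],
    [-1, 0, 0, 0, 0, 0, 0],
    [-1, 0, 0, 0, 0, 0, 0],
  ],
)

```text
t: 14.48
ee_pos: [0.5384, -0.2276, 0.2151]
eef_rot: [[-0.162, 0.987, -0.0], [0.987, 0.162, 0.0], [0.0, 0.0, -1.0]]
force: [-0.5, 0.1, -5.5]
gripper_width: 0.017
grip_force: 45.0
```

Run:
```python
from h import *
import cv2
go([.5372,-.2291,.1452])
b=capture("scene");a=capture("top")
o=np.hstack([cv2.resize(b[50:200,170:320],None,fx=2.6,fy=2.6,interpolation=2),cv2.resize(a[120:270,350:500],None,fx=2.6,fy=2.6,interpolation=2)])
cv2.imwrite("pics/l2.png",o[:,:,::-1])
```

```text
t 14.47 pos [ 0.5384 -0.2276  0.2151] yaw_y 9.34 tilt [-0.e+00  3.e-04 -1.e+00] F [-0.5  0.1 -5.5] w 0.017
tool cm [-0.13 -0.14  6.99]
```

View pics/l2.png

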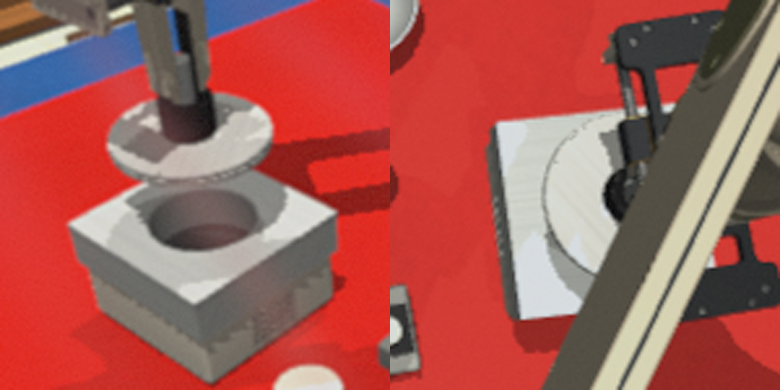

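The lids hang level above the mouth. In the scene crop the outer disc spans columns 107..273 with its upper edge at row 93. In the top crop its left edge is at 155. I'll check these against the projection.

Run:
```python
from h import *
th=np.linspace(0,6.28,400)
for c in([.5384,-.2276],[.5372,-.2291]):
  P=[[c[0]+.064*np.cos(a),c[1]+.064*np.sin(a),.183] for a in th]
  s=(np.array([proj("scene",np.array(p)) for p in P])-[170,50])*2.6
  t=(np.array([proj("top",np.array(p)) for p in P])-[350,120])*2.6
  print(s.min(0),s.max(0),t.min(0))
P=np.array([proj("scene",np.array([.5372+.046*np.cos(a),-.2291+.046*np.sin(a),.1])) for a in th]);P=(P-[170,50])*2.6
print("mouth",P.min(0),P.max(0))
```

```text
[103.85639591  88.30278679] [269.55995745 173.56791081] [154.31121447 108.8244193 ]
[104.16840711  87.17401252] [269.57000207 172.13136311] [156.36912806 110.41108818]
mouth [146.39872859 184.96504606] [256.31120662 248.53399238]
```

Everything matches within about 1.5 mm after camera bias, so I'll lower.

drive_tool(
  rows=[
    [-1, -0.13, -0.12, 1, 0, 0, 0],
    [-1, 0, 0, 1.5, 0, 0, 0],
    [-1, 0, 0, 1, 0, 0, 0],
    [-1, 0, 0, 0.5, 0, 0, 0],
    [-1, 0, 0, 0, 0, 0, 0],
  ],
)

```text
t: 15.2
ee_pos: [0.537, -0.2297, 0.1745]
eef_rot: [[-0.161, 0.987, -0.001], [0.987, 0.161, 0.001], [0.001, -0.001, -1.0]]
force: [-0.1, -0.7, -5.2]
gripper_width: 0.0171
grip_force: 45.0
```

drive_tool(
  rows=[
    [-1, 0, 0, 0.5, 0, 0, 0],
    [-1, 0, 0, 0.5, 0, 0, 0],
    [-1, 0, 0, 0.5, 0, 0, 0],
    [-1, 0, 0, 0.4, 0, 0, 0],
    [-1, 0, 0, 0.3, 0, 0, 0],
    [-1, 0, 0, 0.2, 0, 0, 0],
    [-1, 0, 0, 0, 0, 0, 0],
  ],
)

```text
t: 16.08
ee_pos: [0.5372, -0.2298, 0.151]
eef_rot: [[-0.161, 0.987, -0.0], [0.987, 0.161, 0.0], [0.0, -0.0, -1.0]]
force: [-0.1, 0.5, -5.5]
gripper_width: 0.0171
grip_force: 45.0
```

```bash
python3 -c "
from h import *
go([.5372,-.2291,.1452])"
```

```text
t 16.07 pos [ 0.5372 -0.2298  0.151 ] yaw_y 9.28 tilt [-2.e-04  1.e-04 -1.e+00] F [-0.1  0.5 -5.5] w 0.0171
tool cm [0.07 0.01 0.58]
```

drive_tool(
  rows=[
    [-1, 0, 0, 0.2, 0, 0, 0],
    [-1, 0, 0, 0.2, 0, 0, 0],
    [-1, 0, 0, 0.1, 0, 0, 0],
    [-1, 0, 0, 0.1, 0, 0, 0],
    [-1, 0, 0, 0, 0, 0, 0],
    [-1, 0, 0, 0, 0, 0, 0],
  ],
)

```text
t: 16.82
ee_pos: [0.5373, -0.2299, 0.1452]
eef_rot: [[-0.161, 0.987, 0.0], [0.987, 0.161, 0.0], [0.0, 0.0, -1.0]]
force: [0.2, -0.3, -5.3]
gripper_width: 0.0168
grip_force: 45.0
```

Not yet in contact, so I'll go on in fine steps.

drive_tool(
  rows=[
    [-1, 0, 0, 0.1, 0, 0, 0],
    [-1, 0, 0, 0.05, 0, 0, 0],
    [-1, 0, 0, 0, 0, 0, 0],
    [-1, 0, 0, 0, 0, 0, 0],
  ],
)

```text
t: 17.32
ee_pos: [0.5375, -0.23, 0.1451]
eef_rot: [[-0.161, 0.987, 0.001], [0.987, 0.161, -0.0], [-0.001, 0.001, -1.0]]
force: [-4.6, 2.3, 4.8]
gripper_width: 0.0175
grip_force: 45.0
```

Contact at TCP 0.145, the expected seat height. Releasing.

drive_tool(
  rows=[
    [-1, 0, 0, -0.05, 0, 0, 0],
    [1, 0, 0, 0, 0, 0, 0],
    [1, 0, 0, 0, 0, 0, 0],
    [1, 0, 0, 0, 0, 0, 0],
    [1, 0, 0, 0, 0, 0, 0],
    [1, 0, 0, 0, 0, 0, 0],
    [1, 0, 0, 0, 0, 0, 0],
    [1, 0, 0, 0, 0, 0, 0],
    [1, 0, 0, 0, 0, 0, 0],
    [1, 0, 0, 0, 0, 0, 0],
  ],
)

```text
t: 18.58
ee_pos: [0.5373, -0.2299, 0.1442]
eef_rot: [[-0.161, 0.987, 0.0], [0.987, 0.161, -0.0], [-0.0, 0.0, -1.0]]
force: [0.7, -0.4, -0.2]
gripper_width: 0.0927
grip_force: 0.0
```

Run:
```python
from h import *
import cv2
go([.5372,-.2295,.118])
b=capture("scene")
cv2.imwrite("pics/r1.png",cv2.resize(b[60:180,170:330],None,fx=5,fy=5,interpolation=2)[:,:,::-1])
```

```text
t 18.57 pos [ 0.5373 -0.2299  0.1442] yaw_y 9.28 tilt [ 1.e-04 -0.e+00 -1.e+00] F [ 0.7 -0.4 -0.2] w 0.0927
tool cm [ 0.04 -0.    2.62]
```

View pics/r1.png

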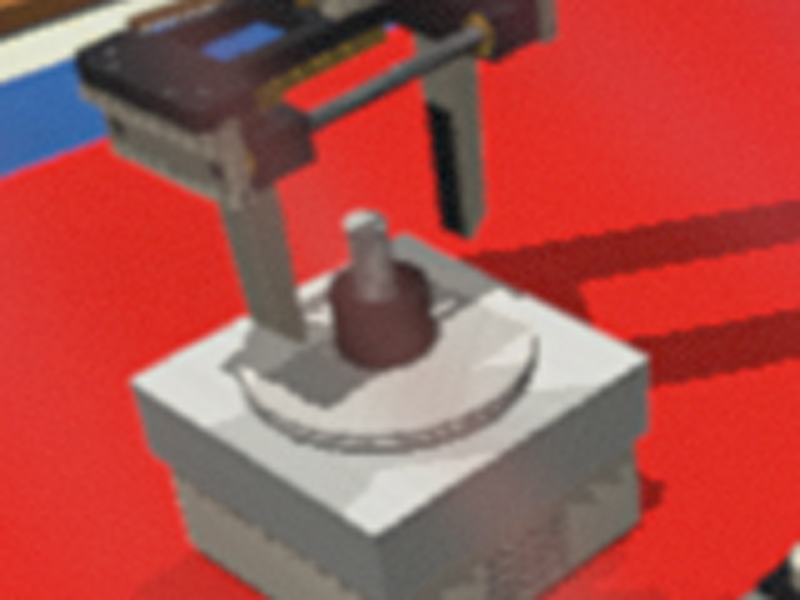

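Both lids sit flat in the mouth, with the stem at about (365,250) upright in the collar at (380,320) and both fingers clear. Next I'll go down around the collar and close.

drive_tool(
  rows=[
    [1, 0, 0, 0.8, 0, 0, 0],
    [1, 0, 0, 0.9, 0, 0, 0],
    [1, 0, 0, 0.7, 0, 0, 0],
    [1, 0, 0, 0.2, 0, 0, 0],
    [1, 0, 0, 0, 0, 0, 0],
    [-1, 0, 0, 0, 0, 0, 0],
    [-1, 0, 0, 0, 0, 0, 0],
    [-1, 0, 0, 0, 0, 0, 0],
    [-1, 0, 0, 0, 0, 0, 0],
  ],
  force=30,
)

```text
t: 19.75
ee_pos: [0.5373, -0.2299, 0.1182]
eef_rot: [[-0.161, 0.987, 0.0], [0.987, 0.161, -0.0], [-0.0, 0.0, -1.0]]
force: [-0.3, -0.4, 0.1]
gripper_width: 0.0576
grip_force: 0.0
```

drive_tool(
  rows=[
    [-1, 0, 0, 0, 0, 0, 0],
    [-1, 0, 0, 0, 0, 0, 0],
    [-1, 0, 0, 0, 0, 0, 0],
    [-1, 0, 0, 0, 0, 0, 0],
    [-1, 0, 0, 0, 0, 0, 0],
  ],
)

```text
t: 20.38
ee_pos: [0.5373, -0.2299, 0.1182]
eef_rot: [[-0.161, 0.987, -0.0], [0.987, 0.161, 0.0], [0.0, -0.0, -1.0]]
force: [-0.2, 1.0, 0.0]
gripper_width: 0.0439
grip_force: 30.0
```

drive_tool(
  rows=[
    [-1, 0, 0, -0.3, 0, 0, 0],
    [-1, 0, 0, -0.6, 0, 0, 0],
    [-1, 0, 0, -0.8, 0, 0, 0],
    [-1, 0, 0, -0.8, 0, 0, 0],
    [-1, 0, 0, 0, 0, 0, 0],
  ],
)

```text
t: 21.0
ee_pos: [0.538, -0.2302, 0.1445]
eef_rot: [[-0.161, 0.987, 0.002], [0.987, 0.161, -0.001], [-0.001, 0.002, -1.0]]
force: [-0.3, 1.0, -2.8]
gripper_width: 0.0441
grip_force: 30.0
```

drive_tool(
  rows=[
    [-1, 0, 0, -0.8, 0, 0, 0],
    [-1, 0, 0, -1, 0, 0, 0],
    [-1, 0, 0, -1, 0, 0, 0],
    [-1, 0, 0, -1, 0, 0, 0],
    [-1, 0, 0, -1, 0, 0, 0],
    [-1, 0, 0, -0.8, 0, 0, 0],
    [-1, 0, 0, -0.5, 0, 0, 0],
    [-1, 0, 0, 0, 0, 0, 0],
    [-1, 0, 0, 0, 0, 0, 0],
    [-1, 0, 0, 0, 0, 0, 0],
  ],
)

```text
t: 22.25
ee_pos: [0.537, -0.2297, 0.2036]
eef_rot: [[-0.161, 0.987, -0.001], [0.987, 0.161, 0.0], [0.001, -0.001, -1.0]]
force: [-0.0, -0.3, -1.8]
gripper_width: 0.0437
grip_force: 30.0
```

Run:
```python
from h import *
import cv2
go([.5372,-.2295,.203])
b=capture("scene")
cv2.imwrite("pics/e1.png",cv2.resize(b[40:190,150:350],None,fx=4,fy=4,interpolation=2)[:,:,::-1])
for z in(.173,): print((np.array(proj("scene",np.array([.5372,-.2295,z])))-[150,40])*4)
```

```text
t 22.25 pos [ 0.537  -0.2297  0.2036] yaw_y 9.28 tilt [-8.e-04  4.e-04 -1.e+00] F [-0.  -0.3 -1.8] w 0.0437
tool cm [0.02 0.02 0.06]
[370.87533969 252.74526589]
```

View pics/e1.png

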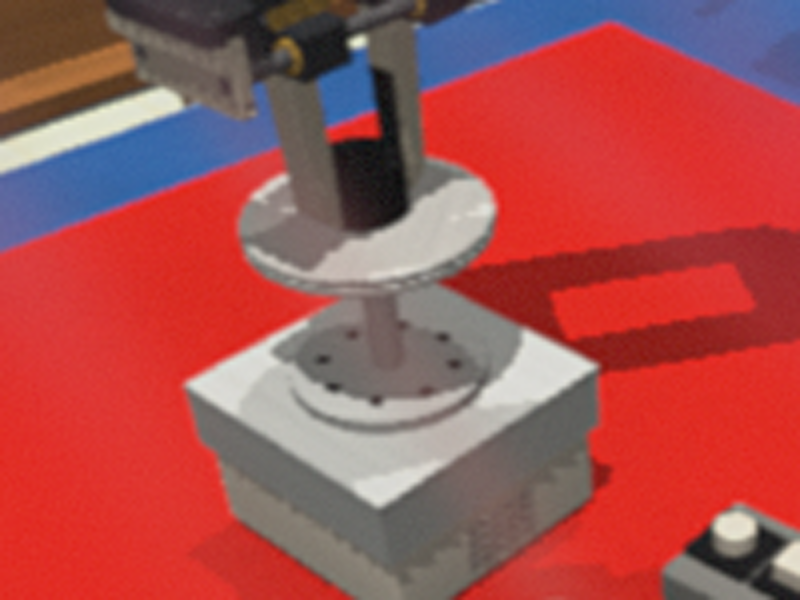

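The outer lid is held level at about (370,220). The inner lid is seated at about (390,385) with its stem free below, and by the numbers the collar is about 55 mm above the stem point. I'll let it settle and hand in.

drive_tool(
  rows=[
    [-1, 0, 0, 0, 0, 0, 0],
    [-1, 0, 0, 0, 0, 0, 0],
    [-1, 0, 0, 0, 0, 0, 0],
    [-1, 0, 0, 0, 0, 0, 0],
  ],
)

```text
t: 22.8
ee_pos: [0.5373, -0.2299, 0.2041]
eef_rot: [[-0.161, 0.987, -0.0], [0.987, 0.161, 0.0], [0.0, -0.0, -1.0]]
force: [-0.4, 0.3, -2.1]
gripper_width: 0.0438
grip_force: 30.0
```

```bash
python3 -c "
from bench import *
print(close_job())"
```

```text
the job is handed in; nothing more can be done
None
```

The job is handed in at about 23 s, with no verdict returned: I pressed round, bar and square in order, seated both lids in the bath, and ended holding the outer lid level about 55 mm above the stem point.

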